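Shut the sample box and hold the sprung forceps at the gauge gap

TASK

Gently lower the lid of the sample box until it is fully closed, and only then take the sprung forceps off their rest. Holding them level in the air, with the middle of the tips over the centre of the round gauge plate on the lid and about 2 to 6 cm above it, squeeze them until the tips are as far apart as the dark spot on that plate is wide (14 mm), and keep that gap steady for at least two seconds. The program finishes while still holding the forceps there, with that gap; leave everything else on the bench alone.

Things in the scene. Friction and masses are not known exactly. Their poses are not given: they have to be found in the camera images.
- sample_box: Open white sample box, 150 (its x) x 170 (its y) x 55 mm high, fixed to the bench at one of two places (left or right; the rest is at the other), turned up to 0.35 rad. Origin: centre of its underside. Its +x side carries the lid hinge, its -x side is the front.
- lid (a joint): Angle (rad) of the grey lid, 150 x 170 x 7 mm, hinged along the box's +x upper rim: 0 closed, 1.57 upright, growing as it opens. Stiff hinge: it stays at any angle; closing takes 1 to 3 N at the free edge. No handle: push on the outer face (the one with the gauge plate, facing up when closed and away from the box's front while open) near the free edge.
- lid_hinge (a point): Point on the hinge line at mid-width, at the lid's underside, 55 mm above the bench. Its axes turn with the lid: -x runs along the lid to the free edge, y along the hinge, +z out of the outer face.
- lid_edge (a point): Middle of the lid's free edge, on the outer face, 150 mm from the hinge. Axes as lid_hinge.
- gauge (a point): Centre of the round gauge plate: bare aluminium disc 60 mm across, raised 1.5 mm, in the middle of the lid's outer face, with a dark round spot 14 mm across at its centre. 64 mm above the bench when the lid is closed. Axes as lid_hinge.
- rest: Black forceps rest, fixed to the bench: base 180 (its x) x 75 x 10 mm with two cross ribs, tops 30 mm above the bench, at its x = -65 mm (14 mm thick) and +55 mm (12 mm thick); between them the space over the base is free for fingers. Origin: centre of its underside.
- forceps: Loose steel sprung forceps, 60 g, 165 mm, lying flat across the rest's ribs; the arms close horizontally. Origin: centre line, midway between the two ridged finger pads (where they are held), at their underside (30 mm above the bench at the start); +x to the tips, y across, z up. Pads: 34 mm long, 16 mm high, outer faces 50 mm apart at the start. Arm hinges 95 mm behind the origin.
- forceps_left (a joint): Angle (rad) the left (+y) arm is squeezed in; the right mirrors it. 0: open, pads 50 mm apart outside, tips 39.5 mm apart. 0.085: pads 34 mm apart and parallel, tips 14 mm apart. 0.131: pads 25 mm, tips touching. Tip gap changes 1.58 times as much as width over the pads. Spring: 1.3 N at the pads to start, 5 N at 14 mm gap, 7 N closed; a harder grip simply closes them.
- tip_left (a point): Inner face of the left (+y) tip at its end, 4 mm above the underside; the tip gap is the distance between tip_left and tip_right.
- tip_right (a point): Inner face of the right (-y) tip at its end.
- tip_middle (a point): Point fixed to the forceps on the centre line between the tips, 55 mm ahead (+x) of the forceps' origin and 4 mm above the underside.
- dish: Bystander: clear lidded dish, 57 mm across, 18 mm high. Origin: centre of its underside.
- vial: Bystander: small capped vial, 26 mm across, 42 mm high. Origin: centre of its underside.
- marker: Bystander: black marker pen, 120 mm long, 12 mm thick, lying down. Origin: middle of its underside.
- beaker: Bystander: glass beaker, 70 mm across, 90 mm high. Origin: centre of its underside.
- reagent: Bystander: amber bottle, 60 mm across, 140 mm high. Origin: centre of its underside.
- jar: Bystander: white jar, 60 mm across, 80 mm high. Origin: centre of its underside.
There are look-alikes about, which are no part of the job. What is shaped like the sample_box but blue or purple is not meant.

How it is judged:
On the way, in this order (a step that is already met when the one before it is completed fails the run):
1. the lid is fully closed while the forceps still lie on their rest (value of joint lid below 0.04 rad and distance of forceps from where it was at the start of the episode below 0.02 m), for 0.2 s.
2. the forceps are off the rest, held in the fingers (value of joint lid below 0.04 rad and height (world z) of forceps above 0.045 m and contact force between forceps and rest below 0.05 N and contact force between forceps and sample_box below 0.05 N and contact force between forceps and the fingers above 1.5 N), for 0.2 s.
3. held level over the gauge plate with the tips 14 mm apart, steady for two seconds (value of joint lid below 0.04 rad and contact force between forceps and rest below 0.05 N and contact force between forceps and sample_box below 0.05 N and contact force between forceps and the fingers above 1.5 N and distance between tip_left and tip_right between 0.0115 and 0.0165 m and horizontal distance between tip_middle and gauge below 0.02 m and z of tip_middle in the frame of gauge between 0.015 and 0.07 m and angle between forceps's own z axis and vertical below 0.26 rad and linear speed of forceps below 0.02 m/s and angular speed of forceps below 0.15 rad/s and velocity of joint forceps_left between -0.05 and 0.05 rad/s), for 2 s.
At the end, for the whole second after the job is handed in: The lid is closed (within 0.04 rad); the forceps are in the fingers and touch neither rest nor box, level within 15 degrees, middle of the tips within 20 mm of the gauge plate's centre and 15 to 70 mm above it, tip gap 14 mm within 2.5 mm, all steady, through the last second (all of step 3); the arm keeps its last pose, push and grip.
It fails at once if the lid is slammed (closing faster than 3 rad/s) (velocity of joint lid below -3 rad/s).
It fails at once if a bystander is disturbed (moved more than 25 mm) (distance of any of dish, vial, marker, beaker, reagent, jar from where it was at the start of the episode above 0.025 m).
It also fails if it takes over 72 s, if anything falls off the work surface, if the arm or the gripper's body presses on something with over 40 N, if the wrist force passes 120 N, or if a joint passes its speed limit or range.

ROBOT

A 6-joint arm with a two-finger parallel gripper is mounted at the origin on the work surface. World frame = base frame: x ahead of the robot, y to its left, z up, the work surface at z = 0. Lengths are in m, angles in rad, forces in N, time in s.
With the tool pointing down it reaches from about 0.225 to 0.875 m from the base axis. Payload 3.4 kg.
Tool frame: the origin (TCP) lies at the very end of the fingers, on their centre line; the grasp point (between the pads) lies 19 mm behind it; z points along the fingers, x is the direction in which the jaws open and shut, and the axes are right-handed (so a half turn about z gives the same grasp; the last joint's range is limited). The gripper opens to 85 mm and grips with 20 to 120 N. Pads are 22 mm wide; open, the fingers measure 114 mm over their backs; the gripper's body (76 mm by 85 mm) begins 54 mm behind the grasp point. The pads swing forward as they close: fully open they stand 13 mm farther back than shut.
Start: joints at [-1.236, 0.276, 1.505, -0, 1.361, -0.121], TCP at [0.253, -0.516, 0.231] pointing down, gripper open.
Joint ranges: [-2.89, 2.89], [-0.75, 2.08], [0.22, 2.7], [-1.18, 4.32], [0.11, 2.71], [-2.7, 2.7]. Speed limits (rad/s): [2.57, 2.57, 3.14, 3.14, 3.14, 3.14].

INTERFACE

Orientations are given as a unit quaternion [w, x, y, z].
In Python, from rig import manip gives the robot as it stands.
- The arm moves only by the tool send_rows, never from a script. Its argument "increments" is a list of rows, each a list of 5 numbers: the opening, from 0 (shut) to 1 (fully open), then the shift along the tool's x, y, z in m, then the turn about the tool's z in rad. A call has 1 to 8 rows; each row shifts and turns the commanded pose from where the row before left it, along the tool's axes as they then stand; what a row does not reach is not made up. A row lasts 1/8 s, in which the tool goes at most 62.5 mm and 10.7 degrees, less where a joint would pass 70% of its speed; a pose out of reach is approached as far as the arm can. A call is refused whole if a number of a shift passes 0.0625 or a number of a turn 0.188, either way. A call with a gripper value outside its range is refused whole. The fingers move at their own pace and stop on an object; "squeeze" is the grip in N (left out, the last holds). Time passes only in rows, so rows that do not move let the fingers close. It gives the time, the measured TCP pose, the force and the opening at its end, in the units of the state.
- manip.get_state(): the state, without advancing time (a new reading comes with each control period).
- manip.get_image(name): name is "side" or "top" or "wrist"; returns the picture (420x560x3 uint8, red, green, blue); there is no depth.
- manip.calibration(name): a dict with "fx", "fy", "cx", "cy" (pixels), "camera_from_world" (4x4, takes a point from world to camera coordinates). Camera axes: x right, y up, looking along -z (the intrinsics and any distortion apply to the point x, -y, -z); pixel columns grow to the right and rows downward; lengths in m; the calibration is good to about 2 mm. A picture is of the moment at which its call begins: read the wrist's pose just before it. calibration takes no time and is no camera call; for the wrist camera it gives the pose at the moment of the call.
- manip.sign_off(): hands the job in, once; it reports no verdict.
The state is a dict: "clock": time; "qpos": joint angles; "qd": joint speeds; "effort": joint torques, N m; "position": TCP position; "ee_rot": TCP orientation; "contact_force": force on the tool from outside, world axes, zero at the start; "moment": the same for the moment, N m; "width": finger opening in m.
Only numpy, scipy, OpenCV 4.12 (cv2) and the standard library are available. Lean on these libraries where they do the work, as an engineer would, in place of code of your own. Each camera call takes 0.05 s, during which the arm holds its last target.

## Working session

There is one attempt and no reset: what is moved stays moved. The work goes in short steps, Python scripts to look and compute and a tool call to move; the robot and the scene stay as the last step left them, time stands still between calls to the robot, and variables do not carry over. Pictures are saved under pics/ and viewed, and the job is handed in when it is done.

Besides the shell and the picture viewer there is one more tool, called after ">>>" by a JSON object that holds its "api" and its "payload", one argument or row to a line. send_rows: Moves the arm, as the interface text tells. Its arguments: {"type":"object","properties":{"increments":{"type":"array","items":{"type":"array","items":{"type":"number"}}},"squeeze":{"type":"number"}},"required":["increments"]}

```bash
mkdir -p pics; ls; python3 - <<'E'
from rig import manip
import cv2
s=manip.get_state()
for k,v in s.items(): print(k,v)
for n in ["side","top","wrist"]:
    c=manip.calibration(n); print(n,c)
    cv2.imwrite(f"pics/{n}0.png",manip.get_image(n)[:,:,::-1])
E
```

```text
pics
clock 0.0
qpos [-1.23601629e+00  2.76592874e-01  1.50613439e+00 -7.12436119e-06
  1.36068577e+00 -1.21011324e-01]
qd [ 9.53785558e-05 -4.89923215e-04  7.39371552e-04  1.04849984e-03
  1.48339265e-04  6.64854350e-04]
effort [ 2.62682352e-04 -4.16771436e+01 -2.45800924e+01 -2.99022554e-05
  1.08375467e-02 -2.17140456e-05]
position [ 0.25291284 -0.51580709  0.23044041]
ee_rot [-5.68557457e-04  8.48579158e-01 -5.29067655e-01 -7.10775454e-04]
contact_force [ 0.0235068  -0.53405675  0.20806087]
moment [ 0.02695556  0.03145327 -0.04459817]
width 0.08516313965658652
side {'fx': 482.7166203664369, 'fy': 482.7166203664369, 'cx': 278.2913846538107, 'cy': 214.19317204903817, 'camera_from_world': array([[-0.94648839, -0.32235027, -0.01581242,  0.50953794],
       [ 0.21057684, -0.65394266,  0.72664737, -0.16848062],
       [-0.24457539,  0.68443356,  0.68682863, -1.35504497],
       [ 0.        ,  0.        ,  0.        ,  1.        ]])}
top {'fx': 407.16228987225395, 'fy': 407.16228987225395, 'cx': 270.2860614902032, 'cy': 205.75153436138177, 'camera_from_world': array([[ 0.02768299, -0.99938489, -0.02152892,  0.00633134],
       [ 0.99016084,  0.02445941,  0.13777971, -0.52776419],
       [-0.13716837, -0.02513125,  0.99022889, -0.96667749],
       [ 0.        ,  0.        ,  0.        ,  1.        ]])}
wrist {'fx': 326.74849699664134, 'fy': 326.74849699664134, 'cx': 279.01452099886455, 'cy': 214.51717863996222, 'camera_from_world': array([[ 0.43956073, -0.89821089, -0.00188489, -0.57487597],
       [ 0.86735325,  0.42500328, -0.25897983,  0.03426322],
       [ 0.23341959,  0.1122025 ,  0.96588089, -0.37771221],
       [ 0.        ,  0.        ,  0.        ,  1.        ]])}
```

View pics/top0.png

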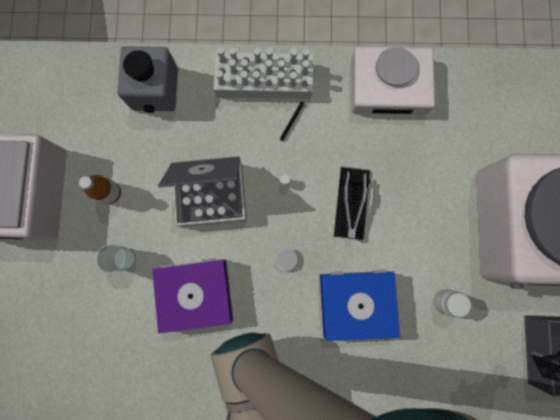

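View pics/side0.png

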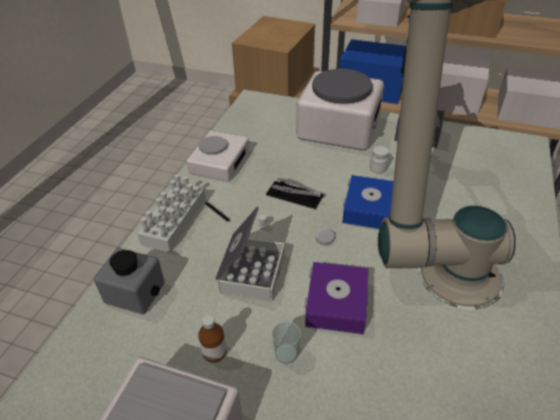

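View pics/wrist0.png

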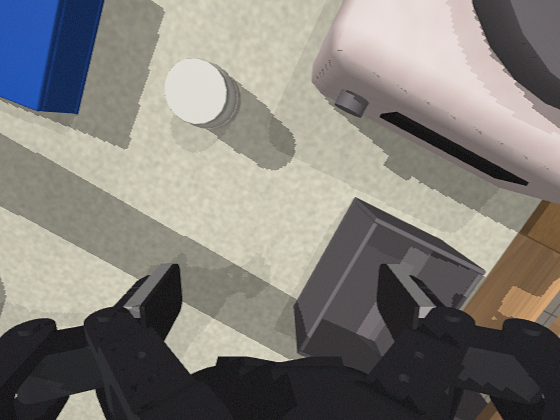

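```bash
cat > h.py <<'E'
import numpy as np, cv2
from rig import manip
def cam(n):
    c=manip.calibration(n); return c
def ray(c,u,v):
    T=c["camera_from_world"];R=T[:3,:3];t=T[:3,3]
    d=np.array([(u-c["cx"])/c["fx"],-(v-c["cy"])/c["fy"],-1.0])
    return -R.T@t, R.T@d
def onz(c,u,v,z):
    o,d=ray(c,u,v); return o+d*(z-o[2])/d[2]
def proj(c,p):
    T=c["camera_from_world"];q=T[:3,:3]@np.asarray(p,float)+T[:3,3]
    return np.array([c["cx"]+c["fx"]*q[0]/-q[2], c["cy"]+c["fy"]*(-q[1])/-q[2]])
def tri(c1,p1,c2,p2):
    o1,d1=ray(c1,*p1);o2,d2=ray(c2,*p2)
    A=np.stack([d1,-d2],1);s=np.linalg.lstsq(A,o2-o1,rcond=None)[0]
    a=o1+d1*s[0];b=o2+d2*s[1];return (a+b)/2,np.linalg.norm(a-b)
def crop(n,src,x0,y0,x1,y1,k,out):
    im=cv2.imread(src)[y0:y1,x0:x1]
    cv2.imwrite(out,cv2.resize(im,None,fx=k,fy=k,interpolation=cv2.INTER_CUBIC))
E
python3 - <<'E'
from h import *
crop(0,"pics/top0.png",150,140,400,260,3.2,"pics/c1.png")
crop(0,"pics/side0.png",200,160,340,310,4,"pics/c2.png")
E
```

```text
(no output)
```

View pics/c1.png

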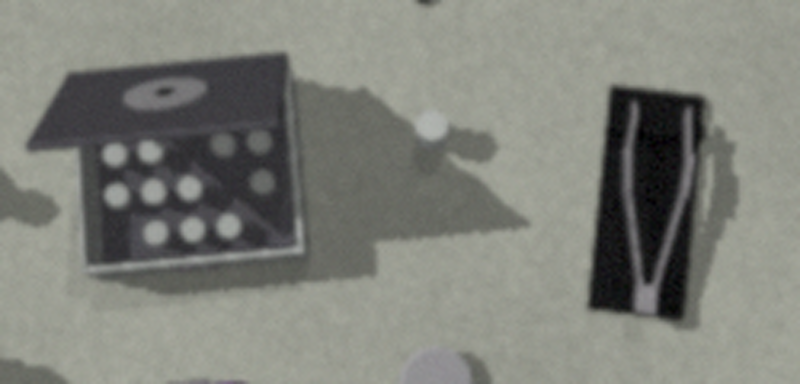

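View pics/c2.png

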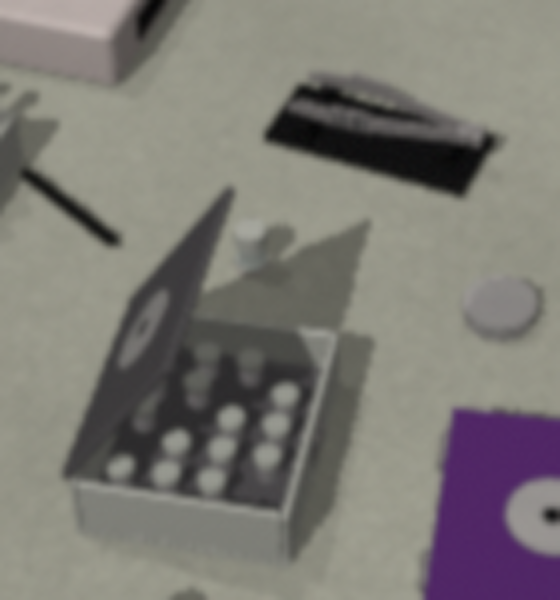

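```bash
python3 - <<'E'
from h import *
np.set_printoptions(precision=4,suppress=True)
t=cam("top");s=cam("side")
T=lambda x,y:(x/3.2+150,y/3.2+140)
S=lambda x,y:(x/4+200,y/4+160)
P={}
for n,a,b in [("gauge",(165,92),(144,327)),("free+y",(28,148),(130,300)),("free-y",(294,122),(232,188))]:
    P[n],e=tri(t,T(*a),s,S(*b)); print(n,P[n],e)
for n,a,z in [("front+y",(87,268),.055),("front-y",(303,250),.055),("h+y",(70,73),.06),("h-y",(288,55),.06),
  ("rest TL",(611,87),.01),("TR",(704,96),.01),("BR",(684,326),.01),("BL",(589,308),.01),
  ("tipL",(634,103),.034),("tipR",(688,108),.034),("bendL",(627,150),.038),("bendR",(690,155),.038),("tail",(646,312),.038),("vial",(432,125),.042)]:
    print(n,onz(t,*T(*a),z))
for n,a,z in [("front+y",(290,510),.055),("front-y",(335,335),.055),("h+y",(72,482),.055),
 ("restFL",(265,138),.01),("restFR",(465,195),.01),("restBR",(495,145),.01)]:
    print("side",n,onz(s,*S(*a),z))
for n,u,v,z in [("dish",287,260,.018),("marker a",302,104,.01),("marker b",283,138,.01),("jar",458,305,.08),("amber",86,183,.14),("beaker",124,258,.09)]:
    print(n,onz(t,u,v,z))
E
```

```text
gauge [0.597  0.1783 0.1177] 0.0023212287578266767
free+y [0.5515 0.2478 0.2209] 0.03076129839080257
free-y [0.5677 0.0799 0.1666] 0.0010719392485954375
front+y [0.4754 0.2433 0.055 ]
front-y [0.4932 0.0806 0.055 ]
h+y [0.6246 0.2641 0.06  ]
h-y [0.6425 0.0971 0.06  ]
rest TL [ 0.635  -0.1569  0.01  ]
TR [ 0.6293 -0.2306  0.01  ]
BR [ 0.4462 -0.2141  0.01  ]
BL [ 0.4582 -0.1404  0.01  ]
tipL [ 0.6169 -0.1712  0.034 ]
tipR [ 0.6139 -0.2129  0.034 ]
bendL [ 0.5788 -0.1652  0.038 ]
bendR [ 0.5761 -0.2135  0.038 ]
tail [ 0.4544 -0.1798  0.038 ]
vial [ 0.5941 -0.0145  0.042 ]
side front+y [0.4691 0.2477 0.055 ]
side front-y [0.4903 0.0901 0.055 ]
side h+y [0.6145 0.2707 0.055 ]
side restFL [ 0.6293 -0.1437  0.01  ]
side restFR [ 0.4531 -0.1273  0.01  ]
side restBR [ 0.4459 -0.1933  0.01  ]
dish [ 0.3962 -0.0243  0.018 ]
marker a [ 0.8019 -0.0547  0.01  ]
marker b [ 0.7089 -0.0072  0.01  ]
jar [ 0.3058 -0.4109  0.08  ]
amber [0.5545 0.4331 0.14  ]
beaker [0.39   0.3531 0.09  ]
```

White box at top px (210,195) has the lid (lid, hinge along +x); purple (190,296) and blue (360,306) ones are look-alikes. Crop c1/c2 confirms white walls and the grey lid leaning over at about 0.9 rad. The rest with the forceps is at (352,203), tips away from the robot.

>>> {"api": "send_rows", "payload": {
  "increments": [
    [0.5,0,0,-0.02,0.182],
    [0,0,0,-0.02,0.182],
    [0,0,0,-0.02,0.182],
    [0,-0.051,-0.018,0,0],
    [0,-0.051,-0.018,0,0],
    [0,-0.051,-0.018,0,0],
    [0,-0.051,-0.018,0,0],
    [0,-0.051,-0.018,0,0]
  ]
}}

```text
clock: 1.15
position: [0.3661, -0.2688, 0.2911]
ee_rot: [0.0, -0.674, 0.738, -0.0]
contact_force: [2.0, -0.6, -0.7]
width: 0.0002
```

>>> {"api": "send_rows", "payload": {
  "increments": [
    [0,-0.051,-0.018,0,0],
    [0,-0.051,-0.018,0,0],
    [0,-0.051,-0.018,0,0],
    [0,-0.051,-0.018,0,0],
    [0,-0.051,-0.018,0,0],
    [0,-0.051,-0.018,0,0],
    [0,-0.04,-0.018,0,0],
    [0,0,0,0,0]
  ]
}}

```text
clock: 2.15
position: [0.5232, 0.0653, 0.2905]
ee_rot: [-0.0, -0.676, 0.737, 0.001]
contact_force: [-1.0, 0.2, -0.5]
width: -0.0001
```

```bash
python3 - <<'E'
from h import *
s=manip.get_state(); print(s["position"],s["ee_rot"],s["width"],s["contact_force"],s["clock"])
for n in ["side","top","wrist"]:
    cv2.imwrite(f"pics/{n}1.png",manip.get_image(n)[:,:,::-1])
a=cv2.imread("pics/top1.png")[120:270,130:400]; b=cv2.imread("pics/side1.png")[150:310,180:340]
a=cv2.resize(a,(540,300)); b=cv2.resize(b,(256,256))
w=cv2.resize(cv2.imread("pics/wrist1.png"),(400,300))
o=np.zeros((600,800,3),np.uint8);o[:300,:540]=a;o[:256,540:796]=b;o[300:,:400]=w
cv2.imwrite("pics/m1.png",o)
E
```

```text
[0.52318612 0.0653159  0.29050465] [-4.53186962e-06 -6.76075732e-01  7.36831949e-01  5.31602885e-04] -0.00011680692890412062 [-1.04548768  0.23439921 -0.46574977] 2.15
```

View pics/m1.png

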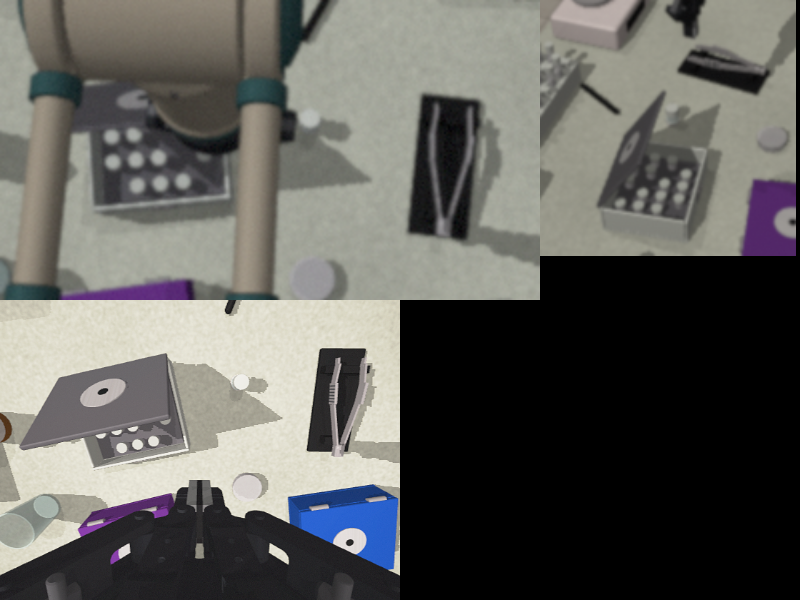

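Still short in y, but the wrist camera now shows everything: gauge spot about (144,127), box, rest and forceps. I'll refine with it.

```bash
python3 - <<'E'
from h import *
im=cv2.imread("pics/wrist1.png")
cv2.imwrite("pics/w1a.png",cv2.resize(im[50:260,10:290],None,fx=2.8,fy=2.8,interpolation=cv2.INTER_CUBIC))
cv2.imwrite("pics/w1b.png",cv2.resize(im[50:230,400:560],None,fx=3.3,fy=3.3,interpolation=cv2.INTER_CUBIC))
E
```

```text
(no output)
```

View pics/w1a.png

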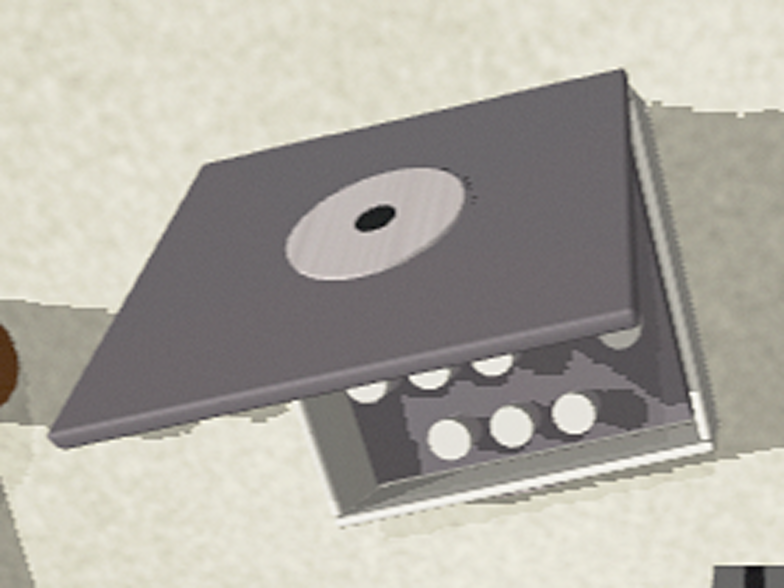

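View pics/w1b.png

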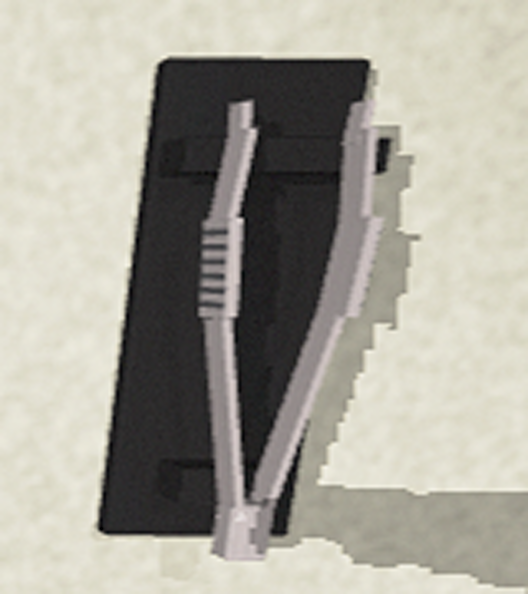

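```bash
python3 - <<'E'
from h import *
np.set_printoptions(precision=4,suppress=True)
w=cam("wrist");t=cam("top");s=cam("side")
A=lambda x,y:(x/2.8+10,y/2.8+50)
B=lambda x,y:(x/3.3+400,y/3.3+50)
T=lambda x,y:(x/3.2+150,y/3.2+140)
S=lambda x,y:(x/4+200,y/4+160)
K=np.array([[w["fx"],0,w["cx"]],[0,w["fy"],w["cy"]],[0,0,1]])
# lid_hinge frame: outer face z=.007
obj=np.array([[0,.085,.007],[0,-.085,.007],[-.15,-.085,.007],[-.15,.085,.007],[-.075,0,.0085]])
img=np.array([A(205,165),A(622,70),A(634,312),A(50,437),A(376,218)])
ok,r,tv=cv2.solvePnP(obj,img,K,None); 
print("reproj",np.abs(cv2.projectPoints(obj,r,tv,K,None)[0][:,0]-img).max())
R=cv2.Rodrigues(r)[0]; F=np.diag([1,-1,-1])
C=w["camera_from_world"]; Rw=C[:3,:3].T@F@R; pw=C[:3,:3].T@(F@tv[:,0]-C[:3,3])
print("hinge",pw,"\n",Rw, "lid angle",np.arctan2(-Rw[2,0],Rw[2,2]),"yaw y",np.arctan2(-Rw[0,1],Rw[1,1]))
print("gauge tri w/side",tri(w,A(376,218),s,S(144,327)),"w/top",tri(w,A(376,218),t,T(165,92)))
print("front corners",onz(w,*A(342,520),.055),onz(w,*A(712,447),.055))
for n,a,z in [("padL fr",(221,219),.046),("padL rr",(219,318),.046),("padR fr",(380,218),.046),("padR rr",(362,317),.046),("tipL",(253,102),.038),("tipR",(347,102),.038),("tail",(240,510),.046)]:
    print(n,onz(w,*B(*a),z))
for n,a in [("TL",(160,60)),("TR",(368,62)),("BL",(98,533))]: print("rest",n,onz(w,*B(*a),.01))
E
```

```text
reproj 1.0773515538014067
hinge [0.6288 0.1837 0.0508] 
 [[ 0.5382 -0.1165  0.8347]
 [ 0.0655  0.9932  0.0964]
 [-0.8403  0.0028  0.5422]] lid angle 0.9977609593815361 yaw y 0.11680791243769498
gauge tri w/side (array([0.5959, 0.1795, 0.1189]), np.float64(0.0013164889784954257)) w/top (array([0.5963, 0.1769, 0.1259]), np.float64(2.0734509168133696e-05))
front corners [0.4746 0.245  0.055 ] [0.4926 0.0812 0.055 ]
padL fr [ 0.578  -0.1585  0.046 ]
padL rr [ 0.5444 -0.1597  0.046 ]
padR fr [ 0.5734 -0.2129  0.046 ]
padR rr [ 0.5402 -0.2098  0.046 ]
tipL [ 0.6155 -0.1715  0.038 ]
tipR [ 0.6126 -0.2035  0.038 ]
tail [ 0.4736 -0.1714  0.046 ]
rest TL [ 0.635  -0.1531  0.01  ]
rest TR [ 0.6275 -0.2282  0.01  ]
rest BL [ 0.4587 -0.1358  0.01  ]
```

>>> {"api": "send_rows", "payload": {
  "increments": [
    [0,-0.028,-0.0116,0,0],
    [0,-0.028,-0.0116,0,0],
    [0,-0.028,-0.0116,0,0],
    [0,-0.029,-0.0117,0,0],
    [0,0,0,0.03,0],
    [0,0,0,0.03,0],
    [0,0,0,0.03,0],
    [0,0,0,0,0]
  ]
}}

```text
clock: 3.3
position: [0.5769, 0.1693, 0.1991]
ee_rot: [-0.003, -0.674, 0.739, 0.001]
contact_force: [-0.5, -1.0, -0.5]
width: -0.0001
```

```bash
python3 - <<'E'
from h import *
s=manip.get_state(); print(s["position"],s["contact_force"],s["clock"])
cv2.imwrite("pics/side2.png",manip.get_image("side")[:,:,::-1])
cv2.imwrite("pics/wrist2.png",manip.get_image("wrist")[:,:,::-1])
crop(0,"pics/side2.png",180,100,340,310,2.8,"pics/s2.png")
E
```

```text
[0.57691382 0.16926991 0.19913248] [-0.4736047  -1.02766024 -0.49132873] 3.3
```

View pics/s2.png

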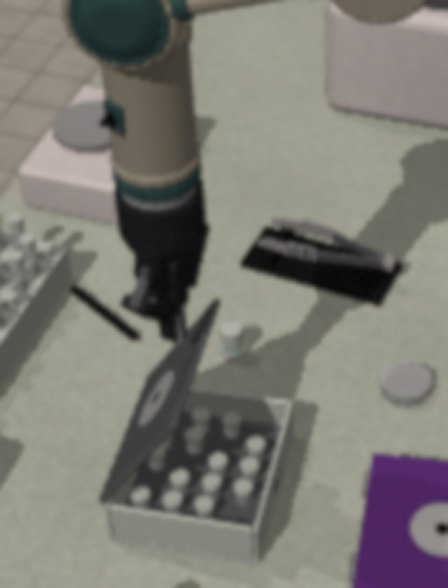

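View pics/wrist2.png

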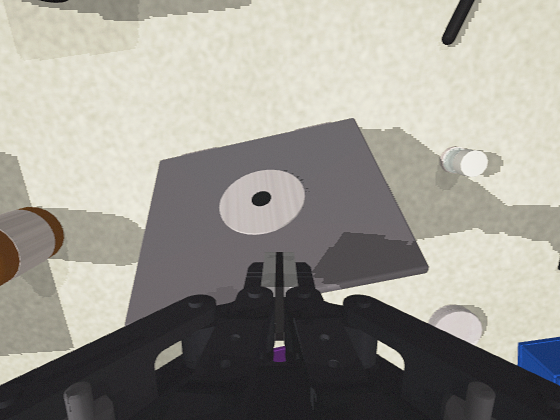

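Fingers are closed and sit over the outer face near the free edge. Next I follow the lid's arc.

>>> {"api": "send_rows", "payload": {
  "increments": [
    [0,0,0,0.013,0],
    [0,0,0,0.013,0],
    [0,0.0022,0.0106,0.0075,0],
    [0,0.0022,0.0106,0.0075,0],
    [0,0.0018,0.0087,0.0095,0],
    [0,0.0018,0.0087,0.0095,0],
    [0,0.0014,0.0067,0.011,0],
    [0,0.0014,0.0067,0.011,0]
  ]
}}

```text
clock: 4.4
position: [0.5254, 0.165, 0.1185]
ee_rot: [-0.0, -0.674, 0.738, 0.0]
contact_force: [0.7, -0.3, 1.6]
width: 0.0002
```

>>> {"api": "send_rows", "payload": {
  "increments": [
    [0,0.0009,0.0045,0.012,0],
    [0,0.0009,0.0045,0.012,0],
    [0,0.0004,0.002,0.012,0],
    [0,0,0,0.007,0]
  ]
}}

```text
clock: 4.9
position: [0.5143, 0.1637, 0.0752]
ee_rot: [-0.001, -0.675, 0.738, 0.0]
contact_force: [-0.0, -0.3, 0.7]
width: 0.0004
```

```bash
python3 - <<'E'
from h import *
s=manip.get_state(); print(s["position"],s["contact_force"],s["clock"])
cv2.imwrite("pics/side3.png",manip.get_image("side")[:,:,::-1])
crop(0,"pics/side3.png",180,160,340,310,3.5,"pics/s3.png")
E
```

```text
[0.51432102 0.1637437  0.07515859] [-0.02810176 -0.25307592  0.73521532] 4.9
```

View pics/s3.png

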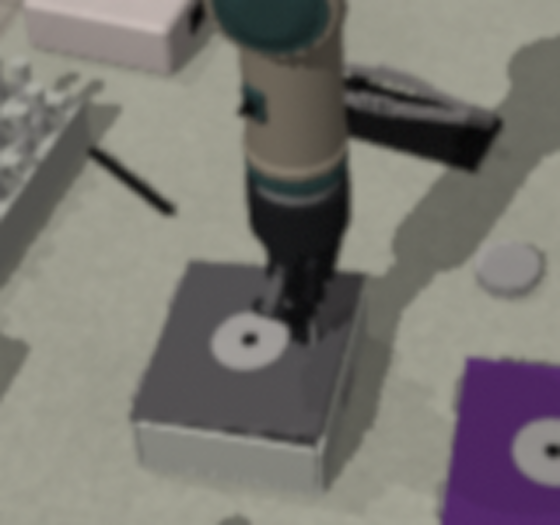

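The lid is nearly closed, with the fingers on its free-edge half (pixel ~(300,330) in the crop). I'll keep pressing gently.

>>> {"api": "send_rows", "payload": {
  "increments": [
    [0,0,0,0.004,0],
    [0,0,0,0.004,0],
    [0,0,0,0.003,0],
    [0,0,0,0,0]
  ]
}}

```text
clock: 5.45
position: [0.5151, 0.1638, 0.0651]
ee_rot: [0.0, -0.675, 0.738, -0.0]
contact_force: [-1.1, -0.5, -0.2]
width: 0.0001
```

>>> {"api": "send_rows", "payload": {
  "increments": [
    [0,0,0,0.002,0],
    [0,0,0,0.002,0],
    [0,0,0,0,0]
  ]
}}

```text
clock: 5.82
position: [0.5152, 0.1639, 0.0624]
ee_rot: [0.0, -0.675, 0.738, -0.0]
contact_force: [-2.1, 0.0, 7.8]
width: -0.0003
```

>>> {"api": "send_rows", "payload": {
  "increments": [
    [0,0,0,0.0015,0],
    [0,0,0,0,0],
    [0,0,0,0,0]
  ]
}}

```text
clock: 6.2
position: [0.5153, 0.1639, 0.0623]
ee_rot: [0.001, -0.675, 0.738, -0.001]
contact_force: [-4.4, -0.8, 16.8]
width: 0.0001
```

>>> {"api": "send_rows", "payload": {
  "increments": [
    [0,0,0,-0.03,0],
    [0,0,0,-0.05,0],
    [0,0,0,-0.05,0],
    [0.3,0,0,-0.03,0],
    [1,0,0,0,0]
  ]
}}

```text
clock: 6.82
position: [0.5166, 0.1642, 0.2225]
ee_rot: [0.003, -0.675, 0.738, -0.002]
contact_force: [-0.7, -0.5, -0.2]
width: 0.0361
```

```bash
python3 - <<'E'
from h import *
s=manip.get_state(); print(s["position"],s["ee_rot"],s["contact_force"],s["clock"],s["width"])
for n in ["side","wrist"]:
    cv2.imwrite(f"pics/{n}4.png",manip.get_image(n)[:,:,::-1])
crop(0,"pics/side4.png",180,160,340,310,3.5,"pics/s4.png")
E
```

```text
[0.51663589 0.16416702 0.22246367] [ 0.00269462 -0.67453685  0.73823414 -0.00176846] [-0.6732673  -0.48888462 -0.19152889] 6.825 0.03614109015014805
```

View pics/s4.png

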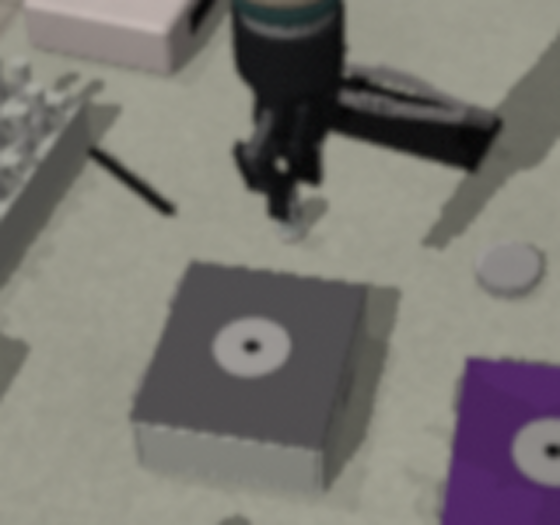

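View pics/wrist4.png

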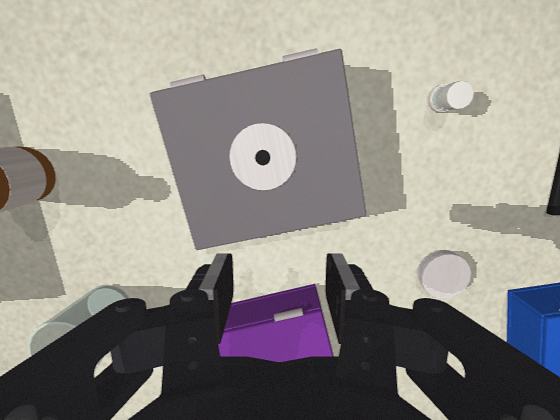

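Lid is closed: flat, flush, and 16.8 N on a hard stop at z 0.0623. Spot at wrist (263,157). Next I go to view the forceps from above.

```bash
python3 - <<'E'
from h import *
w=cam("wrist");s=cam("side")
print(onz(w,263,157,.064),onz(s,252/3.5+180,346/3.5+160,.064),tri(w,(263,157),s,(252,258.9)))
E
```

```text
[0.55407349 0.17333985 0.064     ] [0.55258737 0.17873566 0.064     ] (array([0.55412334, 0.173944  , 0.05824227]), np.float64(0.0012050382572898943))
```

>>> {"api": "send_rows", "payload": {
  "increments": [
    [1,0.05,-0.002,0,0],
    [1,0.05,-0.002,0,0],
    [1,0.05,-0.002,0,0],
    [1,0.05,-0.002,0,0],
    [1,0.05,-0.002,0,0],
    [1,0.05,-0.002,0,0],
    [1,0.05,-0.002,0,0],
    [1,0,0,0,0]
  ]
}}

```text
clock: 7.92
position: [0.4963, -0.189, 0.2175]
ee_rot: [-0.001, -0.673, 0.74, 0.001]
contact_force: [0.5, 1.4, -0.7]
width: 0.0856
```

```bash
python3 - <<'E'
from h import *
s=manip.get_state(); print(s["position"],s["ee_rot"],s["clock"],s["width"])
for n in ["wrist","side"]:
    cv2.imwrite(f"pics/{n}5.png",manip.get_image(n)[:,:,::-1])
E
```

```text
[ 0.4963471  -0.18895831  0.21747114] [-0.00111322 -0.67276173  0.73985719  0.00132068] 7.925 0.08562473805334418
```

View pics/wrist5.png

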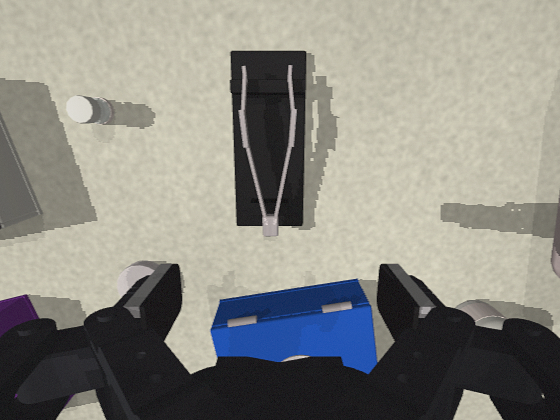

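```bash
python3 - <<'E'
from h import *
crop(0,"pics/wrist5.png",200,40,340,245,2.9,"pics/w5.png")
E
```

```text
(no output)
```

View pics/w5.png

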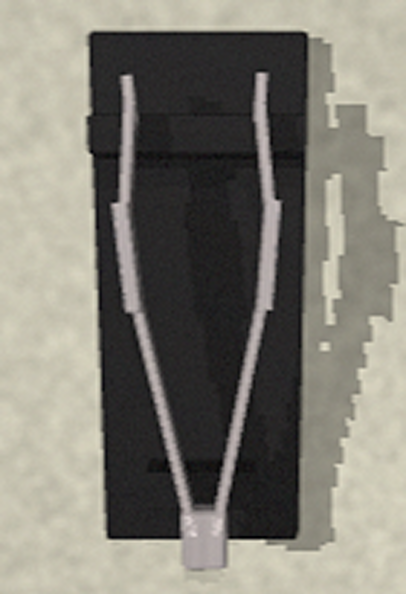

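```bash
python3 - <<'E'
from h import *
np.set_printoptions(precision=4,suppress=True)
w=cam("wrist");p=manip.get_state()["position"]
A=lambda x,y:(x/2.9+200,y/2.9+40)
P=[onz(w,*A(*a),.046) for a in [(113,203),(125,311),(281,201),(270,311)]]
t=[onz(w,*A(*a),.038) for a in [(127,75),(262,73)]]
tail=onz(w,*A(205,540),.046)
for q in P+t+[tail]: print(q)
c=np.mean(P,axis=0);print("pad centre",c,"len",np.linalg.norm(P[0]-P[1]),"w",np.linalg.norm(P[0]-P[2]),np.linalg.norm(P[1]-P[3]))
tm=np.mean(t,axis=0);print("tips",tm,"gap",np.linalg.norm(t[0]-t[1]),"dist",np.linalg.norm(tm-c))
d=tm-tail;yaw=np.arctan2(d[1],d[0]);print("yaw",yaw)
R=cv2.Rodrigues(np.zeros(3))[0]
q=manip.get_state()["ee_rot"];X=np.array([q[0]**2+q[1]**2-q[2]**2-q[3]**2,2*(q[1]*q[2]+q[0]*q[3])]);X/=np.linalg.norm(X);Y=np.array([X[1],-X[0]])
print("tool yaw equiv",np.arctan2(X[1],X[0])+np.pi/2, "tool dx,dy",(c-p)[:2]@X,(c-p)[:2]@Y)
E
```

```text
[ 0.5785 -0.1573  0.046 ]
[ 0.5449 -0.157   0.046 ]
[ 0.5742 -0.2102  0.046 ]
[ 0.5406 -0.204   0.046 ]
[ 0.6165 -0.1655  0.038 ]
[ 0.6132 -0.2077  0.038 ]
[ 0.465  -0.1752  0.046 ]
pad centre [ 0.5596 -0.1821  0.046 ] len 0.03359004174931719 w 0.053041507984307186 0.047130146665775495
tips [ 0.6148 -0.1866  0.038 ] gap 0.04228172431262534 dist 0.05601592279908675
yaw -0.07571166880658188
tool yaw equiv -0.09170899523070641 tool dx,dy -0.009335057728894404 -0.06259559154623719
```

>>> {"api": "send_rows", "payload": {
  "increments": [
    [1,-0.0035,-0.0313,0,0],
    [1,-0.0035,-0.0313,0,0],
    [1,0,0,0.03,0],
    [1,0,0,0.04,0],
    [1,0,0,0.04,0],
    [1,0,0,0,0]
  ]
}}

```text
clock: 8.78
position: [0.5575, -0.1816, 0.1062]
ee_rot: [-0.002, -0.675, 0.738, 0.004]
contact_force: [0.1, 0.7, -0.5]
width: 0.0854
```

```bash
python3 - <<'E'
from h import *
s=manip.get_state(); print(s["position"],s["ee_rot"],s["clock"],s["width"])
for n in ["wrist","side"]:
    cv2.imwrite(f"pics/{n}6.png",manip.get_image(n)[:,:,::-1])
crop(0,"pics/side6.png",220,130,360,240,4,"pics/s6.png")
E
```

```text
[ 0.55745805 -0.18163557  0.10623511] [-0.00165035 -0.67520367  0.73761657  0.00436702] 8.775 0.08536195734381485
```

View pics/wrist6.png

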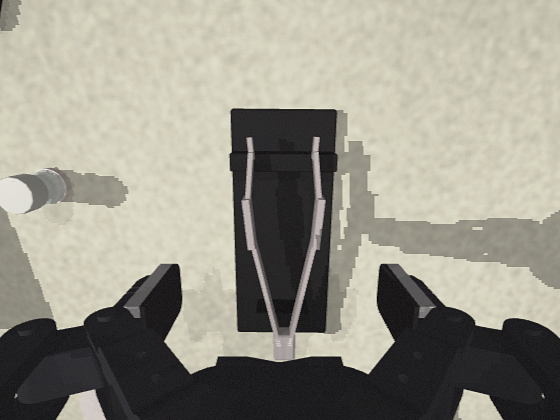

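View pics/s6.png

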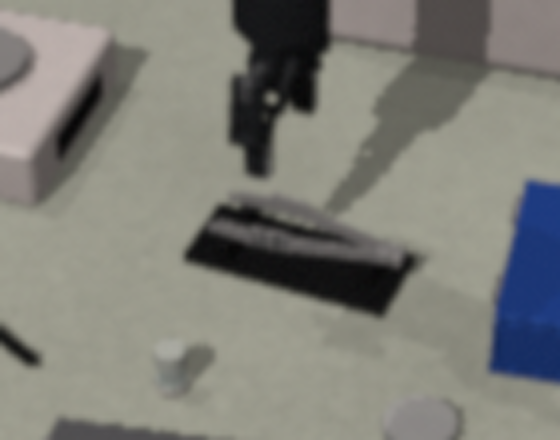

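```bash
python3 - <<'E'
from h import *
np.set_printoptions(precision=4,suppress=True)
w=cam("wrist");p=manip.get_state()["position"]
P=[onz(w,*a,.046) for a in [(242,201),(250,250),(325,200),(321,250)]]
for q in P: print(q)
print(np.mean(P,axis=0),p, np.mean([onz(w,*a,.038) for a in [(250,138),(316,138)]],axis=0))
E
```

```text
[ 0.5813 -0.1628  0.046 ]
[ 0.5472 -0.1641  0.046 ]
[ 0.5771 -0.2162  0.046 ]
[ 0.5429 -0.2117  0.046 ]
[ 0.5621 -0.1887  0.046 ] [ 0.5607 -0.1837  0.1102] [ 0.6182 -0.1926  0.038 ]
```

```bash
python3 - <<'E'
from h import *
np.set_printoptions(precision=4,suppress=True)
w=cam("wrist");s=manip.get_state();p=s["position"];im=manip.get_image("wrist");cv2.imwrite("pics/wrist7.png",im[:,:,::-1])
print(p,s["clock"]); print(np.linalg.inv(w["camera_from_world"])[:3,3])
P=[onz(w,*a,.046) for a in [(242,201),(250,250),(325,200),(321,250)]]
print(np.mean(P,axis=0))
crop(0,"pics/wrist7.png",200,120,360,270,4,"pics/w7.png")
E
```

```text
[ 0.5607 -0.1837  0.1102] 8.875
[ 0.6253 -0.1909  0.2523]
[ 0.5621 -0.1887  0.046 ]
```

View pics/w7.png

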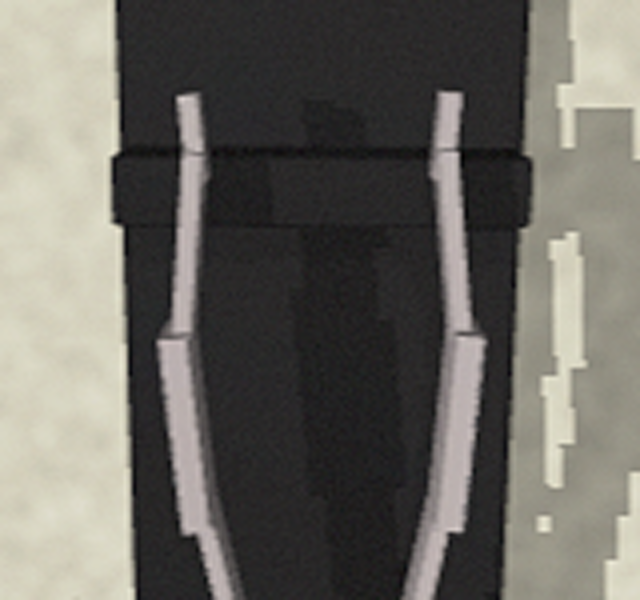

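```bash
python3 - <<'E'
from h import *
np.set_printoptions(precision=4,suppress=True)
w=cam("wrist");s=manip.get_state();p=s["position"]
P=[onz(w,*a,.046) for a in [(239.5,205),(245.5,253.75),(321.75,204.25),(316,253)]]
c=np.mean(P,axis=0);print(c,p,s["ee_rot"],[np.linalg.norm(P[0]-P[2]),np.linalg.norm(P[1]-P[3])])
q=s["ee_rot"];X=np.array([q[1]**2-q[2]**2,2*q[1]*q[2]]);X/=np.linalg.norm(X);Y=np.array([X[1],-X[0]])
print((c-p)[:2]@X,(c-p)[:2]@Y)
E
```

```text
[ 0.5603 -0.1866  0.046 ] [ 0.5614 -0.1843  0.1112] [ 0.0005 -0.6749  0.7379 -0.0011] [np.float64(0.05360043449322851), np.float64(0.04782860330151344)]
0.0024214280685096725 0.0008979712786915909
```

>>> {"api": "send_rows", "payload": {
  "increments": [
    [1,0.002,0.001,0.025,0],
    [1,0,0,0.025,0],
    [1,0,0,0.02,0],
    [1,0,0,0.015,0],
    [1,0,0,0.009,0],
    [1,0,0,0,0],
    [1,0,0,0,0]
  ]
}}

```text
clock: 9.8
position: [0.5598, -0.1868, 0.0165]
ee_rot: [0.0, -0.675, 0.738, -0.001]
contact_force: [0.6, -0.3, -0.4]
width: 0.0857
```

```bash
python3 - <<'E'
from h import *
s=manip.get_state(); print(s["position"],s["ee_rot"],s["clock"],s["width"],s["contact_force"])
for n in ["wrist"]:
    cv2.imwrite(f"pics/{n}8.png",manip.get_image(n)[:,:,::-1])
E
```

```text
[ 0.55979753 -0.18682239  0.01653273] [ 2.80153039e-04 -6.74506502e-01  7.38268509e-01 -7.13183230e-04] 9.8 0.08572453198819968 [ 0.56019551 -0.27811847 -0.41543601]
```

View pics/wrist8.png

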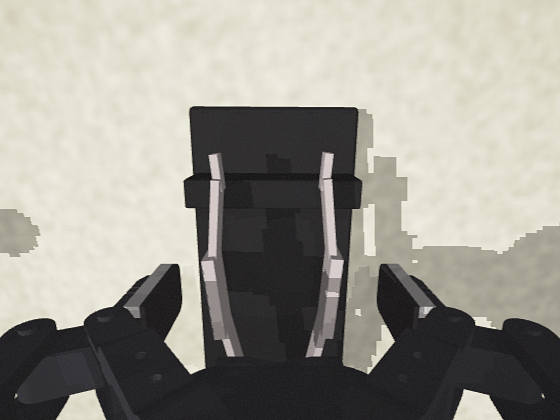

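Fingers straddle the pads (fingers at columns 180/378, forceps pads 203/343). I close in steps.

>>> {"api": "send_rows", "payload": {
  "increments": [
    [0.8,-0.001,0,0,0],
    [0.7,0,0,0,0],
    [0.62,0,0,0,0],
    [0.56,0,0,0,0],
    [0.52,0,0,0,0],
    [0.48,0,0,0,0],
    [0.44,0,0,0,0],
    [0.44,0,0,0,0]
  ],
  "squeeze": 20
}}

```text
clock: 10.85
position: [0.5602, -0.1861, 0.0168]
ee_rot: [0.0, -0.674, 0.738, -0.001]
contact_force: [-0.5, 0.4, 6.1]
width: 0.0378
```

>>> {"api": "send_rows", "payload": {
  "increments": [
    [0.42,0,0,0,0],
    [0.41,0,0,0,0],
    [0.4,0,0,0,0],
    [0.4,0,0,0,0],
    [0.4,0,0,0,0]
  ]
}}

```text
clock: 11.48
position: [0.5604, -0.1861, 0.0171]
ee_rot: [0.001, -0.674, 0.738, -0.001]
contact_force: [-0.4, 0.1, 8.1]
width: 0.0339
```

```bash
python3 - <<'E'
from h import *
s=manip.get_state(); print(s["position"],s["ee_rot"],s["clock"],s["width"],s["contact_force"])
for n in ["wrist","side"]:
    cv2.imwrite(f"pics/{n}9.png",manip.get_image(n)[:,:,::-1])
E
```

```text
[ 0.56035458 -0.18606281  0.01707433] [ 5.72746877e-04 -6.74433094e-01  7.38334572e-01 -1.31670572e-03] 11.475 0.03394714782711675 [-0.41330873  0.12862547  8.11527083]
```

View pics/wrist9.png

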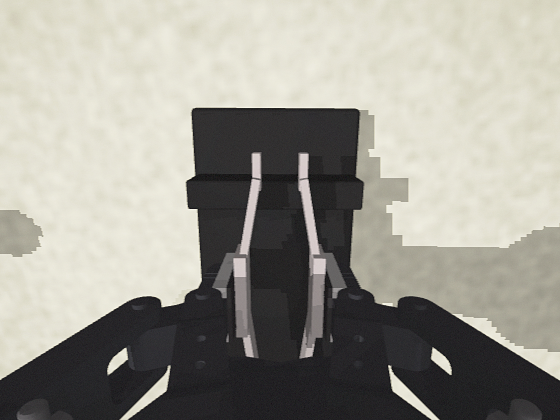

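Gap reads right: width 33.9 mm, tips at columns 261–299 (~14 mm). The 8 N up-force should vanish on lifting, so I lift slowly.

>>> {"api": "send_rows", "payload": {
  "increments": [
    [0.4,0,0,-0.002,0],
    [0.4,0,0,-0.003,0],
    [0.4,0,0,-0.005,0],
    [0.4,0,0,-0.01,0],
    [0.4,0,0,-0.015,0],
    [0.4,0,0,-0.015,0],
    [0.4,0,0,0,0],
    [0.4,0,0,0,0]
  ]
}}

```text
clock: 12.58
position: [0.5591, -0.1855, 0.0659]
ee_rot: [-0.0, -0.675, 0.738, -0.0]
contact_force: [-0.0, 0.5, -0.7]
width: 0.0345
```

```bash
python3 - <<'E'
from h import *
s=manip.get_state(); print(s["position"],s["ee_rot"],s["clock"],s["width"],s["contact_force"])
for n in ["wrist","side"]:
    cv2.imwrite(f"pics/{n}10.png",manip.get_image(n)[:,:,::-1])
crop(0,"pics/side10.png",220,110,360,240,4,"pics/s10.png")
E
```

```text
[ 0.55907206 -0.18551642  0.06592355] [-4.08024124e-05 -6.74504674e-01  7.38270575e-01 -4.03477852e-05] 12.575 0.03452496849275604 [-0.00417411  0.50690487 -0.69293804]
```

View pics/wrist10.png

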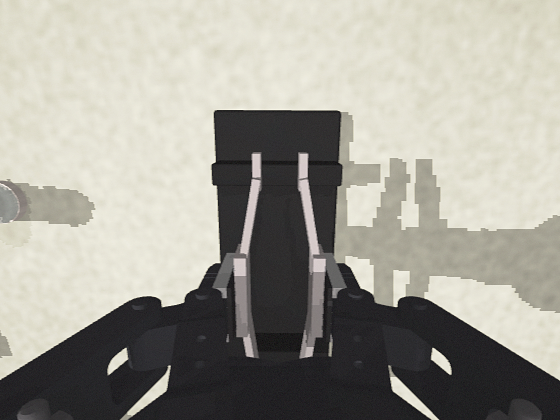

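View pics/s10.png

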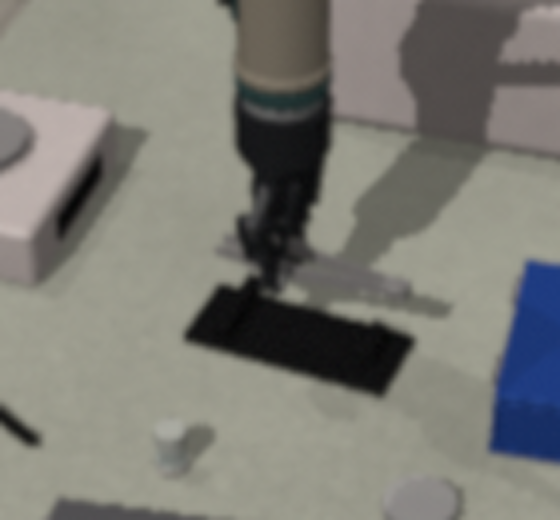

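Forceps are in the fingers, off the rest and level. Next I raise them and carry them over to the gauge.

>>> {"api": "send_rows", "payload": {
  "increments": [
    [0.4,0,0,-0.015,0],
    [0.4,0,0,-0.02,0],
    [0.4,0,0,-0.015,0],
    [0.4,-0.01,0.003,0,0],
    [0.4,-0.02,0.005,0,0],
    [0.4,-0.03,0.008,0,0],
    [0.4,-0.035,0.009,0,0],
    [0.4,-0.035,0.009,0,0]
  ]
}}

```text
clock: 13.68
position: [0.5354, -0.0504, 0.1149]
ee_rot: [-0.001, -0.675, 0.738, 0.001]
contact_force: [-0.7, -0.4, -0.7]
width: 0.034
```

>>> {"api": "send_rows", "payload": {
  "increments": [
    [0.4,-0.035,0.009,0,0],
    [0.4,-0.035,0.009,0,0],
    [0.4,-0.035,0.009,0,0],
    [0.4,-0.035,0.009,0,0],
    [0.4,-0.03,0.008,0,0],
    [0.4,-0.025,0.006,0,0],
    [0.4,-0.015,0.004,0,0],
    [0.4,0,0,0,0]
  ]
}}

```text
clock: 14.68
position: [0.5012, 0.162, 0.1153]
ee_rot: [-0.001, -0.675, 0.737, 0.0]
contact_force: [-0.1, 0.4, -1.4]
width: 0.0342
```

>>> {"api": "send_rows", "payload": {
  "increments": [
    [0.4,0,0,0,0],
    [0.4,0,0,0,0]
  ]
}}

```text
clock: 14.92
position: [0.5024, 0.1602, 0.1157]
ee_rot: [-0.0, -0.674, 0.739, -0.0]
contact_force: [-0.5, -0.6, -0.5]
width: 0.0342
```

```bash
python3 - <<'E'
from h import *
s=manip.get_state(); print(s["position"],s["ee_rot"],s["clock"],s["width"],s["contact_force"])
for n in ["wrist","side"]:
    cv2.imwrite(f"pics/{n}11.png",manip.get_image(n)[:,:,::-1])
E
```

```text
[0.5023717  0.16015364 0.11571139] [-1.59093575e-04 -6.74107843e-01  7.38632909e-01 -1.30246828e-04] 14.925 0.03421019145057908 [-0.45837504 -0.62891395 -0.46142984]
```

View pics/wrist11.png

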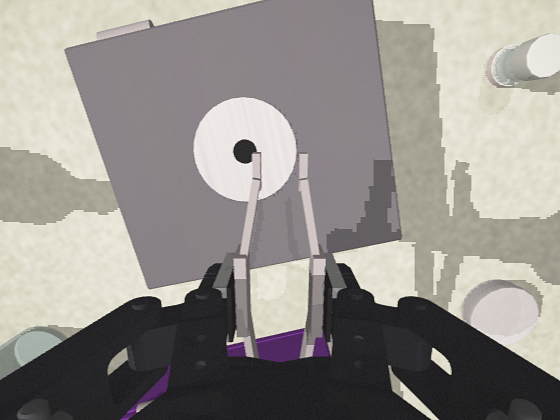

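```bash
python3 - <<'E'
from h import *
np.set_printoptions(precision=4,suppress=True)
im=cv2.imread("pics/wrist11.png")
g=im.max(2); m=((g<60)*255).astype(np.uint8)[130:172,225:256]
M=cv2.moments(m,True); sp=(M["m10"]/M["m00"]+225,M["m01"]/M["m00"]+130);print("spot",sp,M["m00"])
w=cam("wrist");s=manip.get_state();p=s["position"];print(p)
G=onz(w,*sp,.064)
# far-end top edge of tips; tips top 8mm above underside
zt=p[2]+.013+.008
L=onz(w,261,153,zt);R=onz(w,299,153,zt);tm=(L+R)/2
print("gauge",G,"tip",tm,"gap",np.linalg.norm(L-R))
q=s["ee_rot"];X=np.array([q[1]**2-q[2]**2,2*q[1]*q[2]]);X/=np.linalg.norm(X);Y=np.array([X[1],-X[0]])
print((G-tm)[:2]@X,(G-tm)[:2]@Y)
crop(0,"pics/wrist11.png",220,120,340,260,4.2,"pics/w11.png")
E
```

```text
spot (243.7941176470588, 150.63368983957218) 374.0
[0.5024 0.1602 0.1158]
gauge [0.5555 0.1747 0.064 ] tip [0.5577 0.1534 0.1368] gap 0.013880531810583505
-0.020950164533229853 0.004184737097856911
```

View pics/w11.png

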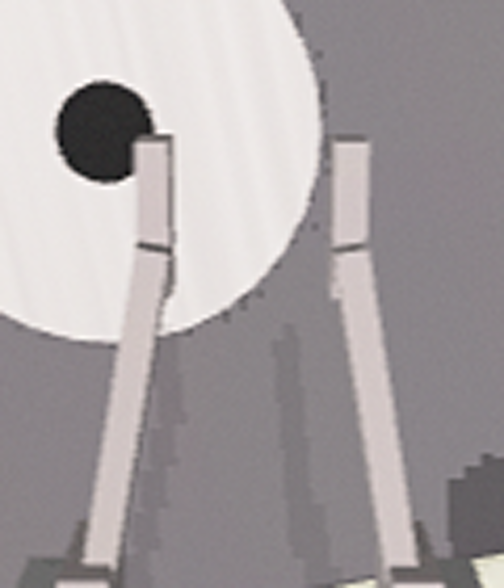

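>>> {"api": "send_rows", "payload": {
  "increments": [
    [0.4,-0.007,0.001,0,0],
    [0.4,-0.007,0.002,0,0],
    [0.4,-0.007,0.001,0.005,0],
    [0.4,0,0,0.008,0],
    [0.4,0,0,0.008,0],
    [0.4,0,0,0.005,0],
    [0.4,0,0,0,0],
    [0.4,0,0,0,0]
  ]
}}

```text
clock: 16.02
position: [0.5003, 0.1822, 0.0899]
ee_rot: [0.0, -0.674, 0.738, -0.0]
contact_force: [0.4, -0.4, -0.3]
width: 0.0343
```

>>> {"api": "send_rows", "payload": {
  "increments": [
    [0.4,0,0,0,0],
    [0.4,0,0,0,0],
    [0.4,0,0,0,0],
    [0.4,0,0,0,0],
    [0.4,0,0,0,0],
    [0.4,0,0,0,0],
    [0.4,0,0,0,0],
    [0.4,0,0,0,0]
  ]
}}

```text
clock: 17.02
position: [0.5001, 0.1823, 0.0897]
ee_rot: [-0.0, -0.675, 0.738, -0.0]
contact_force: [0.1, 0.1, -0.6]
width: 0.034
```

```bash
python3 - <<'E'
from h import *
s=manip.get_state(); print(s["position"],s["ee_rot"],s["clock"],s["width"],s["contact_force"])
for n in ["wrist","side"]:
    cv2.imwrite(f"pics/{n}12.png",manip.get_image(n)[:,:,::-1])
crop(0,"pics/side12.png",180,120,340,310,3,"pics/s12.png")
E
```

```text
[0.50013183 0.18225058 0.08974898] [-3.50747626e-05 -6.74513413e-01  7.38262592e-01 -2.90304937e-05] 17.025 0.03397896870819277 [ 0.11490144  0.07499409 -0.58017752]
```

View pics/wrist12.png

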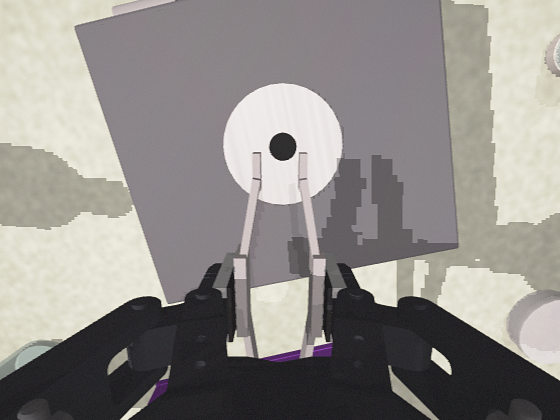

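View pics/s12.png

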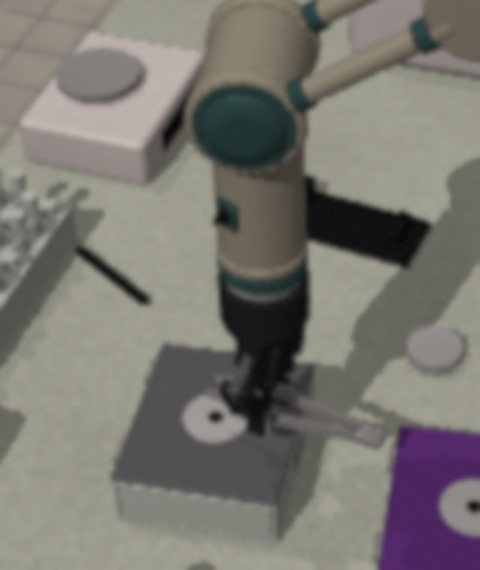

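```bash
python3 - <<'E'
from h import *
np.set_printoptions(precision=4,suppress=True)
w=cam("wrist");sd=cam("side");s=manip.get_state();p=s["position"]
zt=p[2]+.021
G=onz(w,283,147,.064);L=onz(w,261,153,zt);R=onz(w,299,153,zt);tm=(L+R)/2
print("gauge",G,"tip",tm,"err",np.linalg.norm((G-tm)[:2]),"gap",np.linalg.norm(L-R), "above gauge",p[2]+.017-.064)
u=np.array([np.cos(-.09),np.sin(-.09),0])
for d,z in [(.055,.021),(-.095,.029),(-.105,.021)]:
    q=p+u*d+[0,0,z]; print(d,(proj(sd,q)-[180,120])*3)
crop(0,"pics/side12.png",230,225,320,280,8,"pics/s12b.png")
E
```

```text
gauge [0.5547 0.174  0.064 ] tip [0.5555 0.1755 0.1108] err 0.001727535776170614 gap 0.013880133647439466 above gauge 0.04275297585380115
0.055 [211.3513 380.0878]
-0.095 [367.5458 424.2906]
-0.105 [378.182  433.9009]
```

View pics/s12b.png

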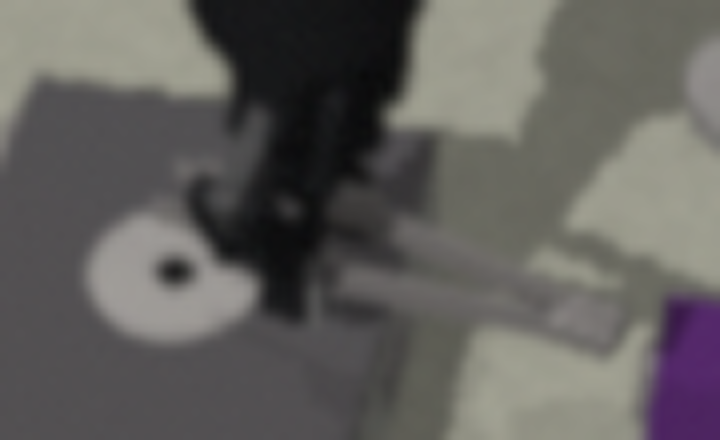

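Tip error is 1.7 mm, the gap 13.9 mm, the height 43 mm above the gauge, and the tail pixel fits a level pose. I hold a further 2 s and hand in.

>>> {"api": "send_rows", "payload": {
  "increments": [
    [0.4,0,0,0,0],
    [0.4,0,0,0,0],
    [0.4,0,0,0,0],
    [0.4,0,0,0,0],
    [0.4,0,0,0,0],
    [0.4,0,0,0,0],
    [0.4,0,0,0,0],
    [0.4,0,0,0,0]
  ]
}}

```text
clock: 18.12
position: [0.5002, 0.1823, 0.0898]
ee_rot: [0.0, -0.675, 0.738, -0.0]
contact_force: [-0.1, 0.6, -0.2]
width: 0.0341
```

>>> {"api": "send_rows", "payload": {
  "increments": [
    [0.4,0,0,0,0],
    [0.4,0,0,0,0],
    [0.4,0,0,0,0],
    [0.4,0,0,0,0],
    [0.4,0,0,0,0],
    [0.4,0,0,0,0],
    [0.4,0,0,0,0],
    [0.4,0,0,0,0]
  ]
}}

```text
clock: 19.12
position: [0.5001, 0.1823, 0.0898]
ee_rot: [-0.0, -0.675, 0.738, -0.0]
contact_force: [-0.2, 0.1, -0.9]
width: 0.0342
```

```bash
python3 - <<'E'
from h import *
s=manip.get_state(); print(s["position"],s["clock"],s["width"],s["contact_force"])
print(manip.sign_off())
E
```

```text
[0.50013691 0.18225521 0.08980581] 19.125 0.03416442630717222 [-0.21505536  0.08991287 -0.9117971 ]
the job is handed in; nothing more can be done
None
```

I closed the lid gently with the shut fingers until it met a hard stop at z 0.0623 m with about 17 N. After that I lifted the forceps off the rest, held them level over the gauge plate at the 14 mm gap, and handed in at 19.1 s.

Last checks:
- **Gap:** the finger width was 34.2 mm, and the tip gap measured in the wrist picture was 13.9 mm.
- **Position:** the middle of the tips was about 1.7 mm from the gauge centre and about 43 mm above it. The height is worked out from the arm pose, not seen directly.
- **Level and steady:** the tail's position in the side view matched a level pose. The arm pose stayed constant to about 0.2 mm for the last 3 s.
- **Measurements that disagreed:** single-camera positions differed by up to about 7 mm. The top and wrist cameras differed on the forceps' y before the grasp, and the side and wrist views differed on the gauge's y. I placed the tips using tips and gauge seen in the same wrist picture.
- **During the grasp:** there was a passing 8 N up-force while the fingers closed, which was gone after the lift.

I saw no bystander move in the pictures, but I did not measure them again at the end.

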